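# Run the yellow-capped tube up to its label reader

### The arm

A 6-joint arm with a two-finger parallel gripper is mounted at the origin on a cart in front of the work surface, level with it; the furniture and walls round the work are solid. World frame = base frame: x ahead of the robot, y to its left, z up, the work surface at z = 0. Lengths are in mm, angles in degrees, forces in N, time in s.
With the tool pointing down it reaches from about 300 to 850 mm from the base axis. Payload 4.2 kg.
Tool frame: the origin (TCP) lies at the very end of the fingers, on their centre line; the grasp point (between the pads) lies 19 mm behind it; z points along the fingers, y is the direction in which the jaws open and shut (so a half turn about z gives the same grasp; the last joint's range is limited). The gripper opens to 91 mm and grips with 3 to 60 N. Pads are 32 mm wide; open, the fingers measure 118 mm over their backs; the gripper's body (76 mm by 178 mm) begins 60 mm behind the grasp point.
Start: joints at [69.786, 18.312, 89.639, -0, 72.044, -1.146], TCP at [187.85, 543.466, 213.976] pointing down, gripper open.
Joint ranges: [-177.97, 177.97], [-48.28, 115.42], [12.27, 149.76], [-77.06, 257.06], [2.81, 150.46], [-146.56, 146.56]. Speed limits (degrees/s): [147.25, 147.25, 180, 180, 180, 180].

### API

Orientations are given as [roll, pitch, yaw] about the fixed x, y, z axes, in that order (R = Rz(yaw) Ry(pitch) Rx(roll)).
In Python, from workcell import env gives the robot as it stands. The module is installed in compiled form; this text tells all that it offers.
- The arm moves only by the tool arm_command, never from a script. Its argument "targets" is a list of rows, each a list of 5 numbers: the closure, from 0 (fully open) to 1 (shut), then the shift along the tool's x, y, z each as a share of 50 cm, from -1 to 1, then the turn about the tool's z as a share of pi/4 rad, from -1 to 1. A call has 1 to 8 rows; each row is the pose to reach, as a shift and turn from the pose measured when the call began, along the tool's axes at that moment; what a row does not reach only later rows make up. A row lasts 1/12 s, in which the tool goes at most 41.7 mm and 7.16 degrees, less where a joint would pass 70% of its speed; a pose out of reach is approached as far as the arm can. A call with a number of a shift or a turn outside -1 to 1 is refused whole. A call with a gripper value outside its range is refused whole. The fingers move at their own pace and stop on an object; "squeeze" is the grip in N (left out, the last holds). Time passes only in rows, so rows that repeat a pose let the fingers close. It gives the time, the measured TCP pose, the force and the opening at its end, in the units of the state.
- env.state(): the state, without advancing time (a new reading comes with each control period).
- env.grab_frame(name): name is "scene" or "top"; returns the picture (384x512x3 uint8, red, green, blue); there is no depth.
- env.camera_params(name): a dict with "camera_matrix" (3x3 intrinsics, pixels), "R" (3x3) and "t" (3): a world point X has camera coordinates R X + t. Camera axes: x right, y down, z forward; pixel columns grow to the right and rows downward; lengths in mm; the calibration is good to about 2 mm. A picture is of the moment at which its call begins. camera_params takes no time and is no camera call.
- env.job_done(): hands the job in, once; it reports no verdict.
The state is a dict: "time_s": time; "qpos": joint angles; "qvel": joint speeds; "effort": joint torques, N m; "ee_pos": TCP position; "ee_rot": TCP orientation; "force": force on the tool from outside, world axes, zero at the start; "torque": the same for the moment, N m; "gripper_width": finger opening in mm.
Only numpy, scipy, OpenCV 4.12 (cv2) and the standard library are available. Lean on these libraries where they do the work, as an engineer would, in place of code of your own. Each camera call takes 0.05 s, during which the arm holds its last target.

### The job

Two tube shuttles stand on the worktop. On the one whose carriage holds the yellow-capped sample tube, slide the carriage along its rods, fully home against the stop block in front of the label reader, and let go of it. Leave the carriage with the purple-capped tube where it is.

Things in the scene. Friction and masses are not known exactly. Their poses are not given: they have to be found in the camera images.
- yellow_carriage (a joint): Position of the yellow tube's carriage (grey, 60 mm long) on its rods, m: 0 at the plain end block (robot's right), 0.110 fully home against the stop block with the white label reader (robot's left). About 2 N of friction; stays where left. The shuttle's bed is fixed.
- yellow_grip (a point): On the yellow tube's carriage: centre of the ribbed part of its upright blue grip plate, 12 mm thick along the slide, 28 mm across; top 18 mm above this point, free 60 mm below it. Axes: y along the slide to the stop, x across, z up. The fixed upright tube is 46 mm off in +x, its cap 5 mm higher than this point; the white reader, on the tube's side, tops out 30 mm below it.
- purple_grip (a point): The same point on the other shuttle, alike in all but its purple-capped tube; it stands in front of or behind the first, 90 to 180 mm off across the slide. A tall white analyser (425 mm) stands to the left of both, y above 0.13 and x beyond 0.45: pass in front of it.

How it is judged (in metres and radians):
At the end, for the whole second after the job is handed in: The carriage with the yellow-capped tube rests within 10 mm of its stop, and the purple tube's carriage is within 15 mm of where it began (value of joint yellow_carriage above 0.1 m and velocity of joint yellow_carriage between -0.01 and 0.01 m/s and distance of purple_grip from where it was at the start of the episode below 0.015 m); the robot touches nothing.
It fails at once if the carriage with the purple-capped tube is moved by more than 15 mm (distance of purple_grip from where it was at the start of the episode above 0.015 m).
It also fails if it takes over 32 s, if anything falls off the work surface, if the arm or the gripper's body presses on something with over 40 N, if the wrist force passes 120 N, or if a joint passes its speed limit or range.

## Working session

There is one attempt and no reset: what is moved stays moved. The work goes in short steps, Python scripts to look and compute and a tool call to move; the robot and the scene stay as the last step left them, time stands still between calls to the robot, and variables do not carry over. Pictures are saved under pics/ and viewed, and the job is handed in when it is done.

Besides the shell and the picture viewer there is one more tool, called after "Call:" by a JSON object that holds its "api" and its "payload", one argument or row to a line. arm_command: Moves the arm, as the interface text tells. Shift numbers are shares of 50 cm and turn numbers shares of pi/4 rad, none past 1 either way. Its arguments: {"type":"object","properties":{"targets":{"type":"array"},"squeeze":{"type":"number"}},"required":["targets"]}

```bash
mkdir -p pics; python3 - <<'E'
from workcell import env
import cv2
for n in ("scene","top"):
    cv2.imwrite(f"pics/{n}0.png",cv2.cvtColor(env.grab_frame(n),cv2.COLOR_RGB2BGR))
    print(n,env.camera_params(n))
print(env.state())
E
```

```text
scene {'camera_matrix': array([[481.14633918,   0.        , 258.90263831],
       [  0.        , 481.14633918, 189.40131413],
       [  0.        ,   0.        ,   1.        ]]), 'R': array([[ 0.40895238, -0.91245182,  0.01377022],
       [-0.70864064, -0.32704126, -0.62519794],
       [ 0.57496643,  0.24591805, -0.78034474]]), 't': array([-363.1002402 ,  372.641711  ,  668.48530011])}
top {'camera_matrix': array([[389.35958369,   0.        , 256.92770269],
       [  0.        , 389.35958369, 196.16696399],
       [  0.        ,   0.        ,   1.        ]]), 'R': array([[-0.00977737, -0.99994055, -0.00482691],
       [-0.99536326,  0.01019432, -0.09564551],
       [ 0.09568903,  0.00386937, -0.99540376]]), 't': array([-127.38928087,  520.97587624,  891.3840538 ])}
{'time_s': 0.1, 'qpos': array([ 6.97831398e+01,  1.83477946e+01,  8.96996798e+01, -4.54837131e-04,
        7.20426837e+01, -1.14569229e+00]), 'qvel': array([ 0.04546842, -0.11314366, -0.13928046,  0.07611539, -0.06783701,
       -0.034159  ]), 'effort': array([-9.10739345e-04, -4.13336277e+01, -2.32507968e+01,  7.27995322e-02,
        4.22695186e-02, -7.86722444e-05]), 'ee_pos': array([187.72183422, 543.02066818, 213.20439659]), 'ee_rot': array([-1.79909851e+02, -1.37031537e-03,  1.60928972e+02]), 'force': array([-0.12591146, -0.01106917,  0.19119144]), 'torque': array([ 0.05806685,  0.00350052, -0.02678417]), 'gripper_width': 91.15386622454982}
```

View pics/scene0.png

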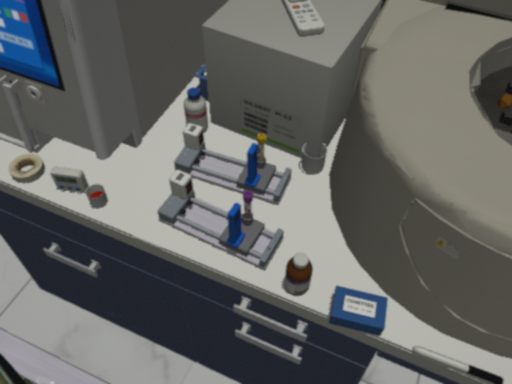

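View pics/top0.png

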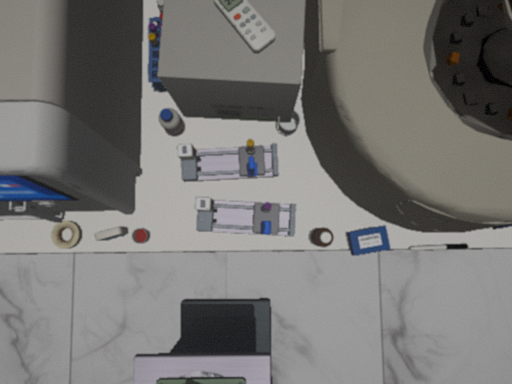

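The scene view shows the yellow-capped tube on the rear shuttle, with its cap near (262,138) and its blue grip near (252,165). The purple one is on the front shuttle, with its grip near (234,226). In the top view the yellow grip is near (252,165) and the purple near (267,227). I'll zoom in to measure.

```bash
python3 - <<'E'
import cv2,numpy as np
a=cv2.imread("pics/scene0.png")[120:280,150:310]; b=cv2.imread("pics/top0.png")[130:250,170:310]
cv2.imwrite("pics/sz.png",cv2.resize(a,None,fx=3.7,fy=3.7,interpolation=cv2.INTER_CUBIC))
cv2.imwrite("pics/tz.png",cv2.resize(b,None,fx=5,fy=5,interpolation=cv2.INTER_CUBIC))
from workcell import env
for n in("scene","top"):
    c=env.camera_params(n)
    for p in ([187.7,543,213],[0,0,0],[0,0,300]):
        q=c["camera_matrix"]@(c["R"]@np.array(p)+c["t"]);print(n,p,q[:2]/q[2])
E
```

```text
scene [187.7, 543, 213] [-244.97819599  143.39050093]
scene [0, 0, 0] [ -2.44095638 457.61244015]
scene [0, 0, 300] [-138.71225575  394.40914194]
top [187.7, 543, 213] [-117.84416216  373.92170709]
top [0, 0, 0] [201.28363192 423.73099705]
top [0, 0, 300] [172.30017934 519.52524651]
```

View pics/sz.png

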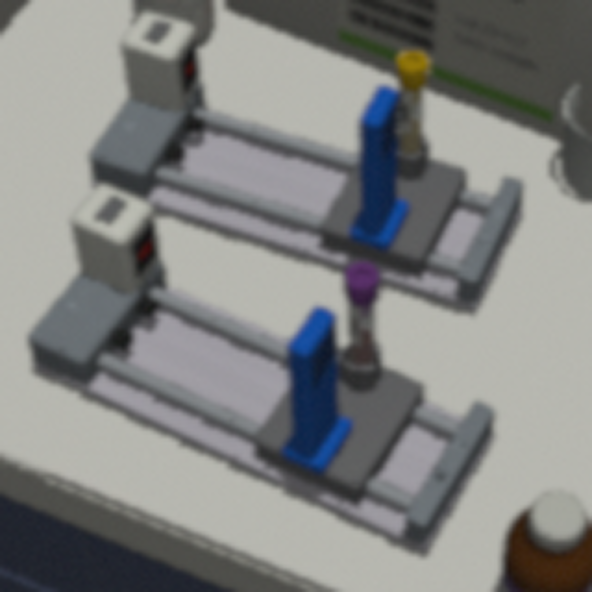

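View pics/tz.png

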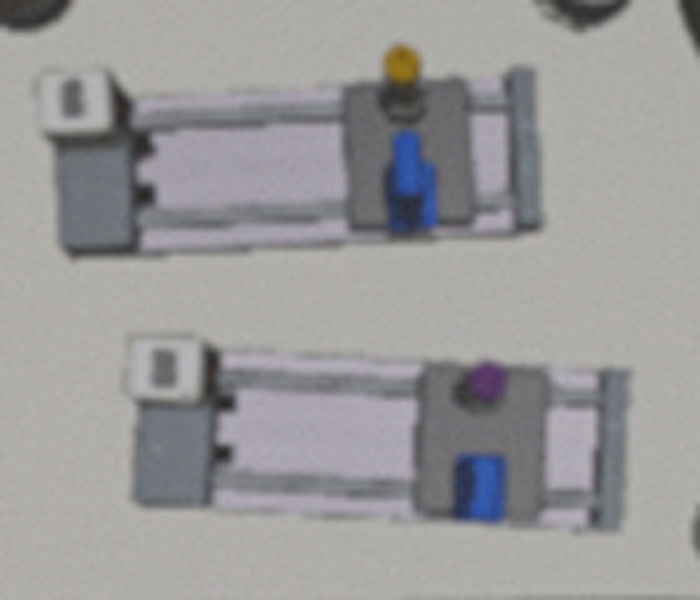

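```bash
cat > h.py <<'E'
import numpy as np,cv2
from workcell import env
P={}
for n in("scene","top"):
    c=env.camera_params(n);P[n]=c["camera_matrix"]@np.c_[c["R"],c["t"]]
def tri(s,t):
    X=cv2.triangulatePoints(P["scene"],P["top"],np.array(s,float).reshape(2,1),np.array(t,float).reshape(2,1))[:,0]
    X=X[:3]/X[3]
    e=[np.round((lambda q:q[:2]/q[2])(P[n]@np.r_[X,1])-o,1) for n,o in(("scene",s),("top",t))]
    return X,e
def ray(n,px,z):
    p=P[n];A=np.c_[p[:,0],p[:,1],-np.array([px[0],px[1],1])]
    return np.linalg.solve(A,-(p[:,2]*z+p[:,3]))[:2]
S=lambda u,v:(150+(u+.5)/3.7-.5,120+(v+.5)/3.7-.5)
T=lambda u,v:(170+(u+.5)/5-.5,130+(v+.5)/5-.5)
E
python3 - <<'E'
from h import *
np.set_printoptions(precision=1,suppress=True)
for k,s,t in [("ytop",(383,98),(407,160)),("ycap",(413,62),(402,62)),("ptop",(319,320),(485,485)),("pcap",(362,275),(487,380)),
 ("yreader top",(163,33),(75,100)),("preader top",(113,208),(165,370)),
 ("y plain far corner",(513,183),(520,70)),("y plain near", (470,265),(532,228)),("p plain far",(480,408),(615,372)),("y stopblock near-left corner",(97,155),(65,250))]:
    print(k,*tri(S(*s),T(*t)))
print([ray("top",T(*p),0) for p in((75,257),(540,235),(135,505),(615,530))])
for n in P: print(np.linalg.solve(P[n][:,:3],-P[n][:,3]))
E
```

```text
ytop [ 584.2 -122.   123.9] [array([-0.4,  0. ]), array([ 0.4, -0.2])]
ycap [ 630.2 -118.9  105.9] [array([ 0., -0.]), array([-0.,  0.])]
ptop [ 446.9 -153.5  125.8] [array([-0.5,  0. ]), array([ 0.5, -0.3])]
pcap [ 491.4 -154.4  107.2] [array([-0.1,  0. ]), array([ 0.1, -0. ])]
yreader top [623.   28.4  72.6] [array([-0.4,  0. ]), array([ 0.5, -0.3])]
preader top [499.6 -12.5  76.6] [array([-0.1,  0. ]), array([ 0.1, -0.1])]
y plain far corner [ 646.  -173.7   20.9] [array([-0.,  0.]), array([ 0., -0.])]
y plain near [ 567.4 -179.    40.6] [array([-0.6,  0.1]), array([ 0.6, -0.4])]
p plain far [ 500.  -215.4   22.9] [array([ 0.3, -0. ]), array([-0.4,  0.2])]
y stopblock near-left corner [561.1  40.3  29.5] [array([-0.6,  0. ]), array([ 0.7, -0.4])]
[array([560.8,  42.7]), array([ 569.2, -183.1]), array([440.6,  13. ]), array([ 426.4, -216.9])]
[  28.2 -373.8  759.6]
[ 432.  -136.1  936.5]
```

Both triangulations agree: the plate top is at z≈124, so the grip point is at z≈105, and the reader top is near 75, which fits. The yellow grip is at about (584,-122,105), with a slide yaw of about +2.5°. The carriage has about 91 mm of travel left. I'll start moving around the front of the analyser.

Call:
{"api": "arm_command", "payload": {
  "targets": [
    [0, -0.756, -0.888, -0.04, -0.48],
    [0, -0.756, -0.888, -0.04, -0.48],
    [0, -0.756, -0.888, -0.04, -0.48],
    [0, -0.756, -0.888, -0.04, -0.48],
    [0, -0.756, -0.888, -0.04, -0.48],
    [0, -0.756, -0.888, -0.04, -0.48],
    [0, -0.756, -0.888, -0.04, -0.48],
    [0, -0.756, -0.888, -0.04, -0.48]
  ],
  "squeeze": 15
}}

```text
time_s: 0.77
ee_pos: [308.5, 232.1, 225.2]
ee_rot: [-179.9, -0.0, -177.4]
force: [1.3, 0.7, 0.7]
gripper_width: 91.4
```

```bash
cat >> h.py <<'E'
from scipy.spatial.transform import Rotation as Ro
def go(x,y,z,yaw):
    s=env.state();R=Ro.from_euler('xyz',s["ee_rot"],degrees=True).as_matrix()
    d=R.T@(np.array([x,y,z])-s["ee_pos"])/500
    dy=(yaw-s["ee_rot"][2]+180)%360-180
    print("t",s["time_s"],"pos",s["ee_pos"].round(1),"rot",s["ee_rot"].round(2),"F",s["force"].round(1),"w",round(s["gripper_width"],1),"q",s["qpos"].round(0))
    print("shares",d.round(4),"turn",round(-dy/45,3))
E
python3 -c "
from h import *
go(400,0,230,182.5)"
```

```text
t 0.7667 pos [308.5 232.1 225.2] rot [-1.7991e+02 -3.0000e-02 -1.7742e+02] F [1.3 0.7 0.7] w 91.4 q [ 35.   1. 110.  -0.  69. -57.]
shares [-0.1619 -0.472  -0.0089] turn 0.002
```

Call:
{"api": "arm_command", "payload": {
  "targets": [
    [0, -0.16, -0.52, -0.01, 0],
    [0, -0.16, -0.52, -0.01, 0],
    [0, -0.16, -0.52, -0.01, 0],
    [0, -0.16, -0.52, -0.01, 0],
    [0, -0.16, -0.52, -0.01, 0],
    [0, -0.16, -0.52, -0.01, 0],
    [0, -0.16, -0.52, -0.01, 0],
    [0, -0.16, -0.52, -0.01, 0]
  ]
}}

```text
time_s: 1.43
ee_pos: [401.4, -27.8, 230.4]
ee_rot: [-179.8, -0.0, -177.7]
force: [0.0, 0.6, 0.5]
gripper_width: 91.0
```

```bash
python3 -c "
from h import *
go(584,-121,200,182.5)"
```

```text
t 1.4333 pos [401.4 -27.8 230.4] rot [-1.7980e+02 -1.0000e-02 -1.7773e+02] F [0.  0.6 0.5] w 91.0 q [ -5.   2. 108.  -0.  70. -98.]
shares [-0.3575 -0.2006  0.0615] turn -0.005
```

Call:
{"api": "arm_command", "payload": {
  "targets": [
    [0, -0.358, -0.2, 0.06, 0],
    [0, -0.358, -0.2, 0.06, 0],
    [0, -0.358, -0.2, 0.06, 0],
    [0, -0.358, -0.2, 0.06, 0],
    [0, -0.358, -0.2, 0.06, 0],
    [0, -0.358, -0.2, 0.06, 0],
    [0, -0.358, -0.2, 0.06, 0],
    [0, -0.358, -0.2, 0.06, 0]
  ]
}}

```text
time_s: 2.1
ee_pos: [583.3, -119.7, 200.0]
ee_rot: [-179.9, -0.2, -177.7]
force: [-0.4, 0.4, 0.7]
gripper_width: 91.2
```

```bash
python3 -c "
from h import *
go(584,-121.5,86,182.5)
for n in ('scene','top'): cv2.imwrite(f'pics/{n}1.png',cv2.cvtColor(env.grab_frame(n),cv2.COLOR_RGB2BGR))"
```

```text
t 2.1 pos [ 583.3 -119.7  200. ] rot [-1.7986e+02 -1.5000e-01 -1.7771e+02] F [-0.4  0.4  0.7] w 91.2 q [ -13.   21.   88.   -0.   71. -105.]
shares [-0.0018 -0.0031  0.228 ] turn -0.005
```

View pics/scene1.png

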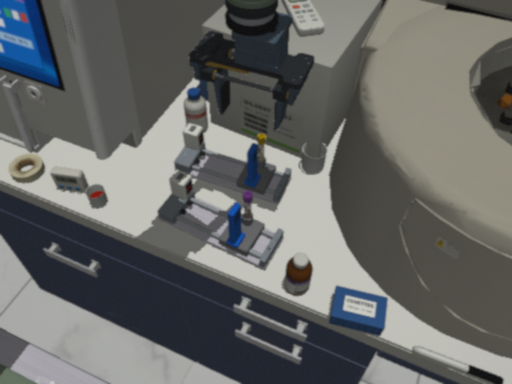

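View pics/top1.png

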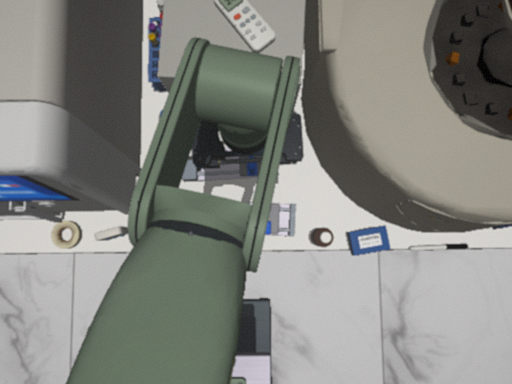

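The open fingers, near (222,95) and (280,105) in the scene view, sit above the yellow plate. The arm is clear of the box and the centrifuge. I'll lower in two stages.

Call:
{"api": "arm_command", "payload": {
  "targets": [
    [0, 0, -0.003, 0.06, 0],
    [0, 0, -0.003, 0.11, 0],
    [0, 0, -0.003, 0.14, 0],
    [0, 0, -0.003, 0.15, 0],
    [0, 0, -0.003, 0.15, 0]
  ]
}}

```text
time_s: 2.62
ee_pos: [581.7, -120.5, 126.0]
ee_rot: [-179.9, -0.1, -177.6]
force: [0.1, 0.3, 0.8]
gripper_width: 91.0
```

```bash
python3 -c "
from h import *
go(584,-121.5,86,182.5)
for n in ('scene','top'):
  im=cv2.cvtColor(env.grab_frame(n),cv2.COLOR_RGB2BGR)[70:270,130:330]
  cv2.imwrite(f'pics/{n}2.png',cv2.resize(im,None,fx=3,fy=3,interpolation=2))"
```

```text
t 2.6167 pos [ 581.7 -120.5  126. ] rot [-1.7985e+02 -1.3000e-01 -1.7764e+02] F [0.1 0.3 0.8] w 91.0 q [ -13.   24.   94.   -0.   62. -105.]
shares [-0.0047 -0.002   0.0799] turn -0.003
```

View pics/scene2.png

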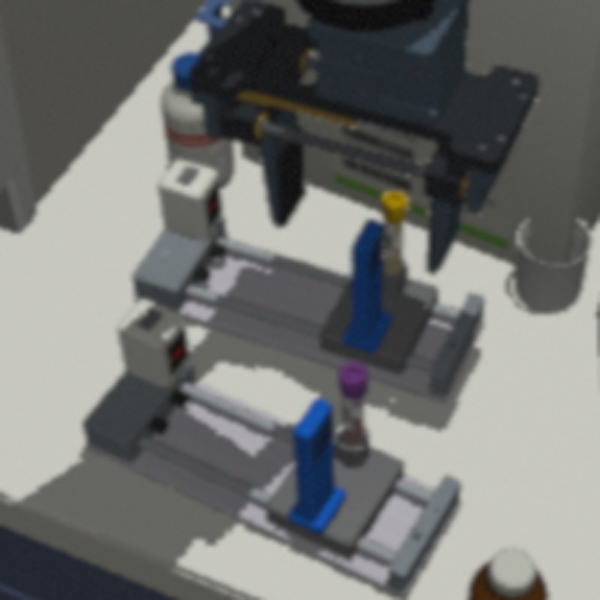

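The fingers straddle the yellow plate, with its top at (370,228) in the crop and the fingertips at (285,222) and (437,268). The tube is behind and clear. I'll lower to the grip height.

Call:
{"api": "arm_command", "payload": {
  "targets": [
    [0, -0.004, -0.002, 0.04, 0],
    [0, -0.004, -0.002, 0.07, 0],
    [0, -0.004, -0.002, 0.08, 0],
    [0, -0.004, -0.002, 0.08, 0]
  ]
}}

```text
time_s: 3.05
ee_pos: [585.3, -122.0, 87.9]
ee_rot: [-179.8, 0.1, -177.7]
force: [0.2, 0.1, 1.2]
gripper_width: 91.3
```

Call:
{"api": "arm_command", "payload": {
  "targets": [
    [0.5, 0, 0, 0, 0],
    [0.8, 0, 0, 0, 0],
    [1, 0, 0, 0, 0],
    [1, 0, 0, 0, 0],
    [1, 0, 0, 0, 0],
    [1, 0, 0, 0, 0]
  ],
  "squeeze": 15
}}

```text
time_s: 3.55
ee_pos: [585.4, -122.0, 88.2]
ee_rot: [-179.8, 0.1, -177.6]
force: [0.1, -0.0, -0.3]
gripper_width: 53.9
```

```bash
python3 -c "
from h import *
go(584,-121.5,86,182.5)"
```

```text
t 3.55 pos [ 585.4 -122.    88.2] rot [-1.7979e+02  9.0000e-02 -1.7765e+02] F [ 0.1 -0.  -0.3] w 53.9 q [ -13.   26.   97.   -0.   57. -105.]
shares [0.0028 0.0012 0.0043] turn -0.003
```

Call:
{"api": "arm_command", "payload": {
  "targets": [
    [1, 0, 0, 0, 0],
    [1, 0, 0, 0, 0],
    [1, 0, 0, 0, 0],
    [1, 0, 0, 0, 0],
    [1, 0, 0, 0, 0],
    [1, 0, 0, 0, 0],
    [1, 0, 0, 0, 0],
    [1, 0, 0, 0, 0]
  ]
}}

```text
time_s: 4.22
ee_pos: [585.4, -122.1, 88.2]
ee_rot: [-179.8, 0.1, -177.6]
force: [0.8, -0.7, 0.2]
gripper_width: 12.1
```

Call:
{"api": "arm_command", "payload": {
  "targets": [
    [1, 0, 0, 0, 0],
    [1, 0, 0, 0, 0],
    [1, 0, 0, 0, 0]
  ]
}}

```text
time_s: 4.47
ee_pos: [585.4, -122.1, 88.2]
ee_rot: [-179.8, 0.1, -177.6]
force: [0.2, -0.3, 0.2]
gripper_width: 12.0
```

The opening is 12.0 mm, which matches the plate thickness, so it is gripped. I'll slide most of the way.

Call:
{"api": "arm_command", "payload": {
  "targets": [
    [1, 0, 0.02, 0, 0],
    [1, 0, 0.04, 0, 0],
    [1, 0, 0.06, 0, 0],
    [1, 0, 0.08, 0, 0],
    [1, 0, 0.1, 0, 0],
    [1, 0, 0.12, 0, 0],
    [1, 0, 0.14, 0, 0],
    [1, 0, 0.15, 0, 0]
  ]
}}

```text
time_s: 5.13
ee_pos: [582.0, -45.4, 88.2]
ee_rot: [-179.8, 0.1, -177.6]
force: [-1.5, -2.4, 4.1]
gripper_width: 11.4
```

```bash
python3 -c "
from h import *
go(584,-31,86,182.5)
for n in ('scene','top'):
  im=cv2.cvtColor(env.grab_frame(n),cv2.COLOR_RGB2BGR)[70:270,130:330]
  cv2.imwrite(f'pics/{n}3.png',cv2.resize(im,None,fx=3,fy=3,interpolation=2))"
```

```text
t 5.1333 pos [582.  -45.4  88.2] rot [-1.7982e+02  8.0000e-02 -1.7758e+02] F [-1.5 -2.4  4.1] w 11.4 q [ -5.  25.  99.  -0.  56. -98.]
shares [-0.0051  0.0286  0.0043] turn -0.002
```

View pics/scene3.png

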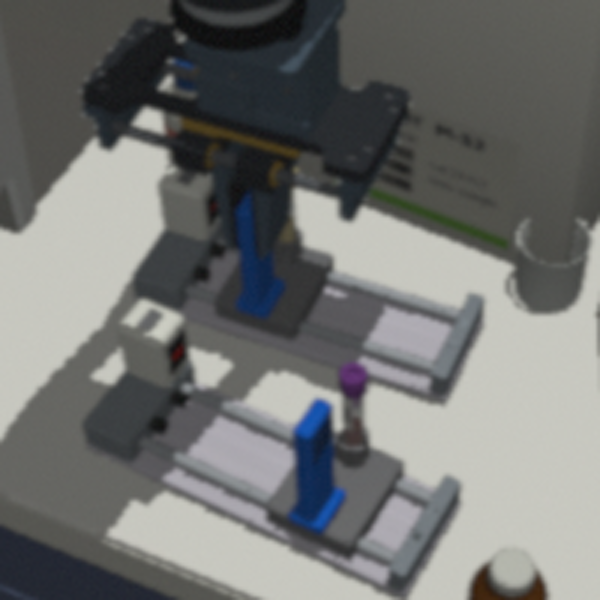

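The carriage has followed and is now at crop (270,295), close to the stop bumpers at about (205,270). The force equals the friction alone. I'll creep the rest of the way.

Call:
{"api": "arm_command", "payload": {
  "targets": [
    [1, 0, 0.006, 0, 0],
    [1, 0, 0.012, 0, 0],
    [1, 0, 0.016, 0, 0],
    [1, 0, 0.02, 0, 0],
    [1, 0, 0.02, 0, 0]
  ]
}}

```text
time_s: 5.65
ee_pos: [581.6, -35.0, 88.1]
ee_rot: [-179.9, 0.1, -177.6]
force: [-1.6, -1.7, 2.6]
gripper_width: 11.6
```

Call:
{"api": "arm_command", "payload": {
  "targets": [
    [1, 0, 0.004, 0, 0],
    [1, 0, 0.008, 0, 0],
    [1, 0, 0.008, 0, 0]
  ]
}}

```text
time_s: 5.9
ee_pos: [581.4, -30.8, 88.1]
ee_rot: [-179.9, 0.1, -177.6]
force: [-2.1, -0.5, 3.8]
gripper_width: 12.1
```

Call:
{"api": "arm_command", "payload": {
  "targets": [
    [1, 0, 0.004, 0, 0],
    [1, 0, 0.008, 0, 0],
    [1, 0, 0.008, 0, 0]
  ]
}}

```text
time_s: 6.15
ee_pos: [581.4, -30.6, 88.1]
ee_rot: [-179.5, 0.1, -177.5]
force: [-1.1, -15.5, 2.5]
gripper_width: 12.3
```

```bash
python3 -c "
from h import *
go(584,-31,86,182.5)
for n in ('scene','top'):
  im=cv2.cvtColor(env.grab_frame(n),cv2.COLOR_RGB2BGR)[110:240,150:300]
  cv2.imwrite(f'pics/{n}4.png',cv2.resize(im,None,fx=4,fy=4,interpolation=2))"
```

```text
t 6.15 pos [581.4 -30.6  88.1] rot [-1.7951e+02  7.0000e-02 -1.7749e+02] F [ -1.1 -15.5   2.5] w 12.3 q [ -4.  25.  99.  -1.  56. -96.]
shares [-0.0052 -0.001   0.0043] turn 0.0
```

View pics/scene4.png

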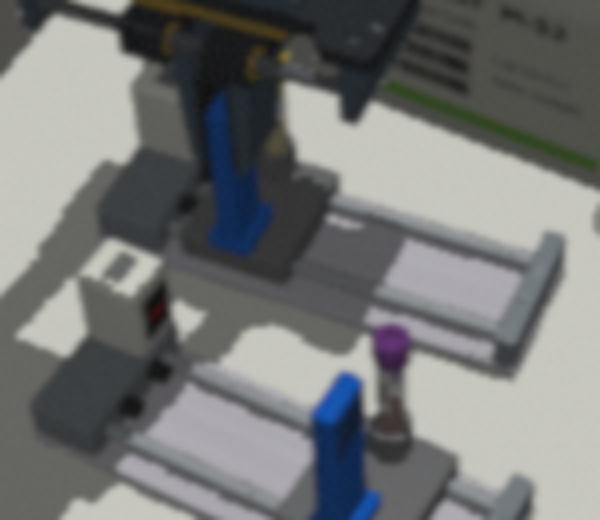

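The force rose to 15.5 N at y≈-31, where I expected the stop, and the carriage meets the bumpers near crop (190,205). I'll release.

Call:
{"api": "arm_command", "payload": {
  "targets": [
    [0, 0, 0, 0, 0],
    [0, 0, 0, 0, 0],
    [0, 0, 0, 0, 0],
    [0, 0, 0, 0, 0],
    [0, 0, 0, 0, 0],
    [0, 0, 0, 0, 0],
    [0, 0, 0, 0, 0],
    [0, 0, 0, 0, 0]
  ]
}}

```text
time_s: 6.92
ee_pos: [581.4, -30.4, 88.1]
ee_rot: [-179.5, 0.1, -177.5]
force: [1.0, 0.2, 0.6]
gripper_width: 62.6
```

Call:
{"api": "arm_command", "payload": {
  "targets": [
    [0, 0, 0, 0, 0],
    [0, 0, 0, 0, 0],
    [0, 0, 0, 0, 0],
    [0, 0, 0, 0, 0],
    [0, 0, 0, 0, 0],
    [0, 0, 0, 0, 0]
  ]
}}

```text
time_s: 7.42
ee_pos: [581.4, -30.4, 88.1]
ee_rot: [-179.5, 0.1, -177.5]
force: [0.2, -0.6, 0.2]
gripper_width: 91.1
```

Call:
{"api": "arm_command", "payload": {
  "targets": [
    [0, 0, 0, -0.04, 0],
    [0, 0, 0, -0.08, 0],
    [0, 0, 0, -0.13, 0],
    [0, 0, 0, -0.18, 0],
    [0, 0, 0, -0.24, 0],
    [0, 0, 0, -0.24, 0]
  ]
}}

```text
time_s: 7.92
ee_pos: [584.4, -29.7, 214.4]
ee_rot: [-179.5, 0.7, -177.5]
force: [1.3, -0.9, 0.6]
gripper_width: 90.9
```

Call:
{"api": "arm_command", "payload": {
  "targets": [
    [0, 0.4, 0, 0, 0],
    [0, 0.4, 0, 0, 0],
    [0, 0.4, 0, 0, 0],
    [0, 0.4, 0, 0, 0],
    [0, 0.4, 0, 0, 0],
    [0, 0.4, 0, 0, 0],
    [0, 0.4, 0, 0, 0]
  ]
}}

```text
time_s: 8.5
ee_pos: [383.7, -38.4, 212.2]
ee_rot: [-179.5, 0.8, -177.5]
force: [0.3, 1.3, -0.2]
gripper_width: 91.1
```

```bash
python3 -c "
from h import *
go(584,-31,86,182.5)
for n in ('scene','top'):
  im=cv2.cvtColor(env.grab_frame(n),cv2.COLOR_RGB2BGR)[110:260,140:310]
  cv2.imwrite(f'pics/{n}5.png',cv2.resize(im,None,fx=4,fy=4,interpolation=2))"
```

```text
t 8.5 pos [383.7 -38.4 212.2] rot [-179.46    0.84 -177.54] F [ 0.3  1.3 -0.2] w 91.1 q [ -7.   1. 112.  -0.  66. -99.]
shares [-0.3971  0.      0.2582] turn -0.001
```

View pics/scene5.png

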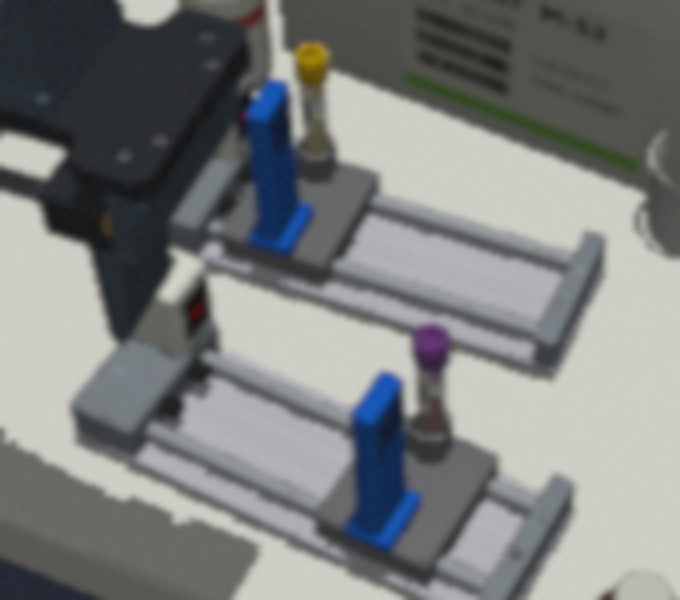

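```bash
python3 -c "
from h import *
print(ray('scene',(140+275/4,110+92/4),124),ray('scene',(140+387/4,110+384/4),125))
a=cv2.imread('pics/scene0.png').astype(int);b=cv2.cvtColor(env.grab_frame('scene'),cv2.COLOR_RGB2BGR).astype(int)
print(abs(a-b)[195:255,222:275].mean(), abs(a-b)[195:255,222:275].max(), env.state()['qvel'].round(2))
env.job_done()"
```

```text
[580.31594072 -33.48792855] [ 448.64420143 -155.07346953]
14.495702306079664 59 [ 0.04  0.8  -0.19  0.09  0.26  0.14]
the job is handed in; nothing more can be done
```

I slid the yellow tube's carriage about 91 mm to its stop, let go of it, and handed the job in at about 8.6 s. Handing in gives no verdict.

- **Yellow carriage:** I gripped the blue plate with about 15 N; the opening read 12.0 mm, which is the plate's thickness. While sliding, only friction of about 2 N showed. At y ≈ -31 mm, where I expected the stop, the force rose to 15.5 N. After release, the scene camera put the grip plate at about (580, -33), and the picture showed the carriage against the stop block.
- **Robot:** The gripper was open and clear of both shuttles, with force readings near zero.
- **Purple carriage:** It measured about (449, -155) at the end against (447, -153.5) at the start, which is within measuring error.
- **A check that did not help:** Comparing the first and last pictures around the purple carriage showed a fairly large difference (mean 14 grey levels, maximum 59). I put this down to a lighting change from the arm's shadow, so I relied on the measured position instead. I did not look into it further.

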